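# Back off the lathe's tailstock two turns

### The arm

A 6-joint arm with a two-finger parallel gripper is mounted at the origin on the work surface. World frame = base frame: x ahead of the robot, y to its left, z up, the work surface at z = 0. Lengths are in m, angles in rad, forces in N, time in s.
With the tool pointing down it reaches from about 0.35 to 0.775 m from the base axis. Payload 5.5 kg.
Tool frame: the origin (TCP) lies between the finger pads; the fingertips stand 11 mm ahead of it and the grasp point (between the pads) lies 8 mm behind it (tips_ahead is the distance from the TCP to the fingertips, in m); z points along the fingers, y is the line along which they close (so a half turn about z gives the same grasp; the last joint's range is limited). The gripper opens to 85 mm and grips with 20 to 120 N. Pads are 22 mm wide; open, the fingers measure 114 mm over their backs; the gripper's body (76 mm by 85 mm) begins 54 mm behind the grasp point. The pads swing forward as they close: fully open they stand 13 mm farther back than shut.
Start: joints at [1.146, 0.313, 0.046, 1.304, 0, 1.431], TCP at [0.162, 0.552, 0.217] pointing down, gripper open.
Joint ranges: [-2.76, 2.76], [-0.86, 1.69], [-1.03, 1.26], [-2.2, 2.34], [-1.47, 1.5], [-3.14, 3.14]. Speed limits (rad/s): [2.57, 2.57, 3.14, 3.14, 3.14, 3.14].

### API

Orientations are given as a unit quaternion [w, x, y, z].
In Python, from workcell import * gives the robot as it stands. The module is installed in compiled form; this text tells all that it offers.
- The arm moves only by the tool jog_arm, never from a script. Its argument "moves" is a list of rows, each an object with "fingers": the closure, from 0 (fully open) to 1 (shut); "slide": the shift along the tool's x, y, z in mm, a list of three; "angular": the turn, a rotation vector about the tool's x, y, z in degrees, a list of three. A call has 1 to 10 rows; each row is the pose to reach, as a shift and turn from the pose commanded when the call began, along the tool's axes at that moment; what a row does not reach only later rows make up. A row lasts 1/12 s, in which the tool goes at most 41.7 mm and 7.16 degrees, less where a joint would pass 70% of its speed; a pose out of reach is approached as far as the arm can. A call with a gripper value outside its range is refused whole. The fingers move at their own pace and stop on an object; "squeeze" is the grip in N (left out, the last holds). Time passes only in rows, so rows that repeat a pose let the fingers close. It gives the time, the measured TCP pose, the force, the opening and the grip force at its end, in the units of the state.
- get_state(): the state, without advancing time (a new reading comes with each control period).
- read_camera(name): name is "side" or "top" or "wrist"; returns a dict with "color" (384x512x3 uint8, red, green, blue), "fovy" (degrees; the focal length in pixels is half the picture's height over the tangent of half this angle, whatever the lens; pixels are square), "cx", "cy" (the principal point, pixels), "world_from_camera" (4x4, takes a point from camera to world coordinates); the wrist camera has in their place "tool_from_camera" (4x4, takes a point from camera to tool coordinates, whose origin is the TCP and whose axes are the flange's). Camera axes: x right, y down, z forward; pixel columns grow to the right and rows downward; lengths in m; the calibration is good to about 2 mm. The wrist camera is an equidistant fisheye: a pixel r from the principal point sees the ray r / f radians off the axis. A picture is of the moment at which its call begins: read the wrist's pose just before it. There is no depth.
- hand_in(): hands the job in; it is judged then, once.
Trained networks look in a picture, given as the dict that the camera call returned (one of the last four; its "shot" number tells which), for a name from the list of things; names that differ only in an ending like _2 or _b are one class to them, and where a whole thing is asked for, a point or a joint stands for the part that bears it (a point fixed in the world has none). Each returns a list of dicts, best first, with "p" (0 to 1); they miss things now and then, are a little off and sometimes report something else, mostly with a low value. They report only what shows in the picture. A call takes as long as a camera call.
- look_for(target, picture): "point" ([column, row] in pixels, amid what is visible of it).
- tip_of(target, picture): "point" ([column, row] in pixels: a listed point, or the origin of a listed thing).
The state is a dict: "clock": time; "joint_pos": joint angles; "qvel": joint speeds; "tau": joint torques, N m; "tcp_pos": TCP position; "orientation": TCP orientation; "wrist_force": force on the tool from outside, world axes, zero at the start; "ft_torque": the same for the moment, N m; "finger_gap": finger opening in m; "grip_force": force on a finger pad.
Only numpy, scipy, OpenCV 4.12 (cv2) and the standard library are available. Lean on these libraries where they do the work, as an engineer would, in place of code of your own. Each camera call takes 0.05 s, during which the arm holds its last target. There are 200 camera calls.

### The job

Loosen the bench lathe's tailstock by two full turns of its knurled wheel, so that its centre backs away from the turned wooden handle: roll a fingertip across the top of the wheel's knurled rim, stroke after stroke towards the robot, and count the turns (the brass bar across the rim starts on top and comes round to the top once a turn). Stop at two turns, give or take a fifth of a turn, leave the wheel at rest and move clear. Turn nothing but the wheel, do not touch the quill or the wooden handle, and leave the things lying about where they are.

Things in the scene. Friction and masses are not known exactly. Their poses are not given: they have to be found in the camera images.
- wheel_center (a point): Centre of the tailstock wheel of the grey bench lathe (bolted down), 115 mm above the bench. Site axes: y level along the spindle, from the wheel towards barrel, workpiece and headstock; z up; x level, square to the spindle, away from the robot (lathe yaw -0.35 to 0.2 rad). The wheel is a steel disc, rim radius 38 mm, 24 mm wide along y (12 mm either side of the centre).
- rim_top (a point): Topmost point of the wheel's rim, 38 mm above its centre, 153 mm above the bench, fixed to the lathe; axes as wheel_center. The rim has fine knurling about 1 mm high; friction on a fingertip about 1. Beside it, 2 mm off each face, a fixed grey cheek disc of radius 29 mm, 8 mm thick: the rim stands 9 mm out of them. Nothing within 330 mm along y is higher than the rim.
- headstock_top (a point): Middle of the top of the lathe's headstock (110 x 110 mm block), 175 mm above the bench, 435 mm along y from the wheel; the lathe's highest point. The tailstock barrel (radius 24 mm, same axis as the wheel) reaches from the wheel to 132 mm along y; the bed is 110 mm wide.
- wheel (a joint): Turn of the knurled wheel, rad, growing as it is loosened: top of the rim towards the robot (point's -x). Starts at 0 (tight, on a stop), can turn 25.1 (4 turns). Stiff, stays where left: friction torque 0.05 N m, about 1.3 N at the rim. The index, a smooth brass bar 9 mm wide across the rim, is on the very top at 0 and after each full turn.
- quill: The steel quill (20 mm across) that the wheel's screw draws back into the tailstock barrel, 5 mm for each turn. Origin at the tip of its pointed centre, 115 mm above the bench, 200 mm along the point wheel_center's +y at the start; loosening moves it towards the wheel (-y). It is to be moved only through the wheel.
- turned_handle: The turned wooden tool handle, 134 mm long, up to 32 mm across, held in the headstock chuck; its near end is at the quill's tip at the start. Origin at that end. Not to be touched.
- sanding_block: Bystander: cork sanding block 45 x 75 x 30 mm lying in front of the tailstock (robot's side). Origin at the centre of its underside.
- drive_centre: Bystander: spare steel drive centre standing upright, 22 mm across, 55 mm tall, in front of the wheel. Origin at the centre of its underside.
- wax_jar: Bystander: round wax jar 56 mm across, 45 mm tall, in front of the lathe. Origin at the centre of its underside.
- pen_blank: Bystander: dark square wooden blank 18 x 130 x 18 mm lying behind the wheel. Origin at the centre of its underside.
- spanner: Bystander: steel spanner about 150 mm long lying behind the lathe.
- chisel: Bystander: small turning chisel with a wooden handle, 220 mm long, lying to the robot's right.
- oil_bottle: Bystander: amber oil bottle 52 mm across, 130 mm tall, far right. Origin at the centre of its underside.

How it is judged:
On the way:
1. the wheel has made one full turn in the loosening direction (value of joint wheel above 6.28 rad).
At the end, for the whole second after the job is handed in: The knurled wheel stands two full turns looser than at the start, within a fifth of a turn (11.31 to 13.82 rad), the quill is drawn back with it by about 10 mm (8.5 to 11.5), and the wheel is at rest (value of joint wheel between 11.31 and 13.82 rad and distance of quill from where it was at the start of the episode between 0.0085 and 0.0115 m and velocity of joint wheel between -0.1 and 0.1 rad/s); the robot touches nothing.
It fails at once if the quill or the turned wooden handle was touched (more than 1 N) (contact force between any of the fingers, the arm and quill above 1 N or contact force between any of the fingers, the arm and turned_handle above 1 N).
It fails at once if a bystander was shifted by more than 25 mm, lifted or tipped over (distance of any of sanding_block, drive_centre, wax_jar, pen_blank, spanner, chisel, oil_bottle from where it was at the start of the episode above 0.025 m or angle between any of drive_centre, wax_jar, oil_bottle's own z axis and vertical above 0.6 rad).
It also fails if it takes over 64 s, if anything falls off the work surface, if the arm or the gripper's body presses on something with over 40 N, if the wrist force passes 120 N, or if a joint passes its speed limit or range.

## Working session

There is one attempt and no reset: what is moved stays moved. The work goes in short steps, Python scripts to look and compute and a tool call to move; the robot and the scene stay as the last step left them, time stands still between calls to the robot, and variables do not carry over. Pictures are saved under pics/ and viewed, at most 10 in all, crops included, and the job is handed in when it is done.

Besides the shell and the picture viewer there is one more tool, called after "Call:" by a JSON object that holds its "fn" and its "kwargs". jog_arm: Moves the arm, as the interface text tells. Its arguments: {"type":"object","properties":{"moves":{"type":"array","items":{"type":"object","properties":{"fingers":{"type":"number"},"slide":{"type":"array","items":{"type":"number"}},"angular":{"type":"array","items":{"type":"number"}}}}},"squeeze":{"type":"number"}},"required":["moves"]}

```bash
mkdir -p pics
cat > h.py <<'E'
from workcell import *
import numpy as np, cv2
def ray(pic,uv):
    H=pic["color"].shape[0]; f=H/2/np.tan(np.radians(pic["fovy"]/2))
    T=np.array(pic["world_from_camera"]); d=np.array([(uv[0]-pic["cx"])/f,(uv[1]-pic["cy"])/f,1])
    return T[:3,3],T[:3,:3]@d
def atz(pic,uv,z):
    o,d=ray(pic,uv); return o+d*(z-o[2])/d[2]
def proj(pic,p):
    H=pic["color"].shape[0]; f=H/2/np.tan(np.radians(pic["fovy"]/2))
    T=np.array(pic["world_from_camera"]); c=T[:3,:3].T@(np.array(p)-T[:3,3])
    return [f*c[0]/c[2]+pic["cx"],f*c[1]/c[2]+pic["cy"]]
E
python3 - <<'E'
from h import *
print(get_state())
im=[]
for n in("top","side"):
    p=read_camera(n); im.append(p["color"]); print(n,p["fovy"],np.round(p["world_from_camera"],3).tolist())
    cv2.imwrite(f"pics/{n}0.png",cv2.resize(p["color"][:,:,::-1],(800,600),interpolation=cv2.INTER_CUBIC))
    for t,z in(("wheel_center",.115),("rim_top",.153),("headstock_top",.175),("quill",.115),("drive_centre",0),("sanding_block",0),("wax_jar",0),("pen_blank",0)):
        for r in tip_of(t,p)[:2]: print(t,round(r["p"],2),np.round(r["point"],1),np.round(atz(p,r["point"],z),4))
E
```

```text
{'clock': 0.0, 'joint_pos': array([ 1.14641953e+00,  3.14013020e-01,  4.49949525e-02,  1.30359950e+00,
       -5.54872290e-06,  1.43119580e+00]), 'qvel': array([-0.00047921, -0.00046708,  0.00058676, -0.00130183,  0.00058244,
        0.00030703]), 'tau': array([ 3.86990205e-04, -4.80622780e+01,  2.98535997e+01,  1.90926046e-02,
       -3.97860704e-04, -6.95449330e-06]), 'tcp_pos': array([0.16133325, 0.55135131, 0.21600825]), 'orientation': array([-2.50729685e-04,  1.41907425e-01,  9.89879515e-01, -8.75424734e-04]), 'wrist_force': array([-0.30140288, -0.00786039, -0.15408953]), 'ft_torque': array([ 0.02196789, -0.0098908 , -0.01337575]), 'grip_force': 0.0, 'finger_gap': 0.08549294599671273}
top 54.65270308580778 [[0.006, -0.985, 0.171, 0.387], [-1.0, -0.005, 0.009, -0.019], [-0.008, -0.171, -0.985, 1.099], [0.0, 0.0, 0.0, 1.0]]
wheel_center 0.89 [276.8 209.4] [ 0.507  -0.0719  0.115 ]
rim_top 0.97 [275.4 206. ] [ 0.5111 -0.0663  0.153 ]
headstock_top 0.72 [101.2 216.9] [0.4784 0.3704 0.175 ]
quill 0.44 [196.9 209.2] [0.5064 0.1411 0.115 ]
drive_centre 0.63 [301.7 254.3] [ 0.3899 -0.15
[... 276 characters left out ...]
.366], [-0.171, -0.474, 0.864, -0.898], [-0.002, -0.876, -0.482, 0.604], [0.0, 0.0, 0.0, 1.0]]
wheel_center 0.76 [254.8 206.7] [ 0.5113 -0.0663  0.115 ]
rim_top 0.94 [256.2 189.8] [ 0.5191 -0.0437  0.153 ]
rim_top 0.6 [276.4 196.2] [ 0.5638 -0.0877  0.153 ]
headstock_top 0.96 [223.3 133. ] [0.4733 0.3659 0.175 ]
headstock_top 0.58 [208.7 264.8] [ 0.3748 -0.3612  0.175 ]
quill 0.49 [240.8 175.1] [0.5023 0.1339 0.115 ]
drive_centre 0.45 [212.5 265.4] [ 0.3876 -0.1462  0.    ]
drive_centre 0.44 [297.2 237.2] [ 0.6345 -0.0623  0.    ]
sanding_block 0.89 [207.7 239.7] [ 0.3826 -0.0304  0.    ]
wax_jar 0.73 [195.8 215.6] [0.3541 0.1067 0.    ]
pen_blank 0.55 [296.9 240.1] [ 0.6298 -0.0759  0.    ]
```

View pics/top0.png

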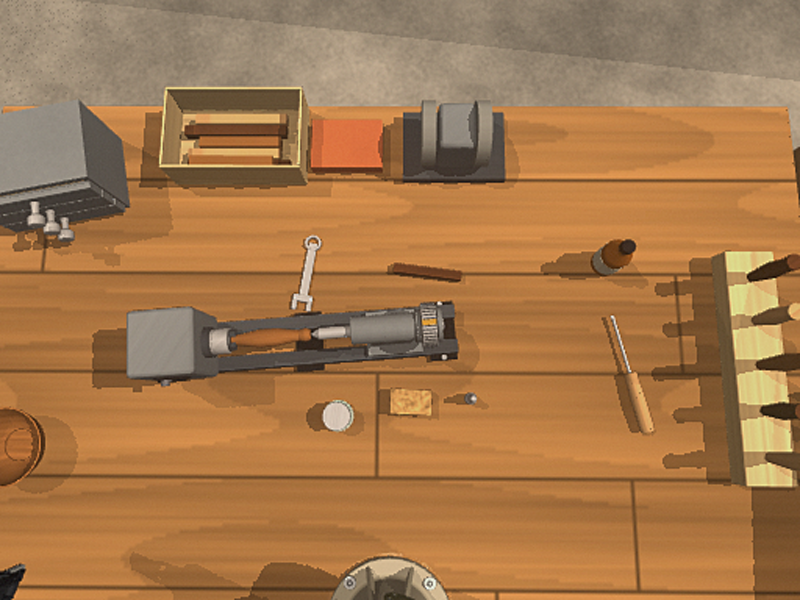

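View pics/side0.png

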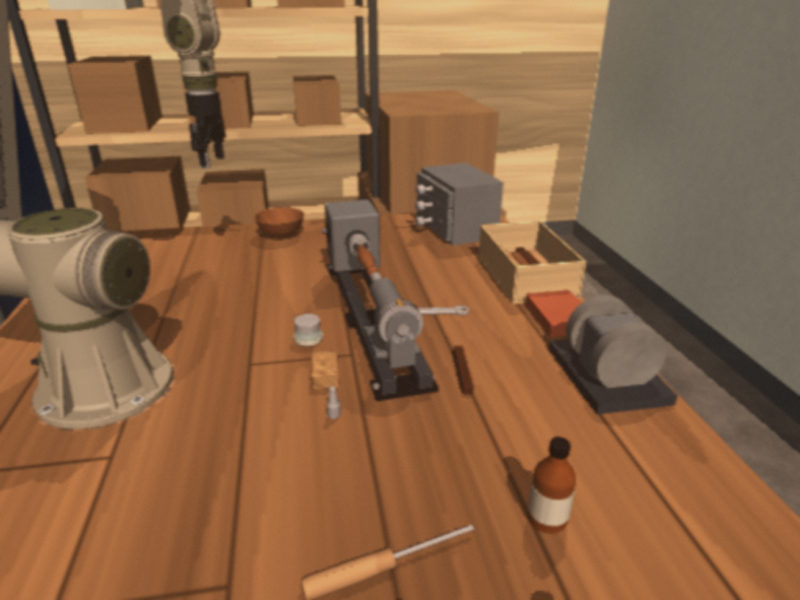

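The top view shows the wheel at (432,322) with its bar on top, and the headstock at (165,342). The networks agree to a few mm: wheel at about (0.510,-0.068), lathe yaw about 0.075. No bystander lies on the path.

```bash
cat >> h.py <<'E'
from scipy.spatial.transform import Rotation as R
W=np.array([.510,-.068,.153]); YAW=.075
LX=np.array([np.cos(YAW),np.sin(YAW),0]); LY=np.array([-np.sin(YAW),np.cos(YAW),0])
def info(goal):
    s=get_state(); q=s["orientation"]; r=R.from_quat(q,scalar_first=True)
    t=R.from_matrix(np.array([-LX,LY,[0,0,-1]]).T)
    print("t",s["clock"],"tcp",np.round(s["tcp_pos"],4),"slide",np.round(r.inv().apply(goal-s["tcp_pos"])*1e3,1),"ang",np.round(np.degrees((r.inv()*t).as_rotvec()),1),"F",np.round(s["wrist_force"],1),"gap",s["finger_gap"])
E
python3 -c "
from h import *
info(np.array([.51,-.068,.214])+.022*LX)"
```

```text
t 0.9 tcp [0.1616 0.5519 0.217 ] slide [-529.1 -489.3    2.9] ang [  0.   -0.  -20.6] F [-0.6  0.1 -0.7] gap 0.08514253575611976
```

Call:
{"fn": "jog_arm", "kwargs": {"moves": [{"fingers": 1,"slide": [-28,-26,0],"angular": [0,0,-3]},{"fingers": 1,"slide": [-56,-52,0],"angular": [0,0,-6]},{"fingers": 1,"slide": [-84,-78,0],"angular": [0,0,-9]},{"fingers": 1,"slide": [-112,-104,0],"angular": [0,0,-12]},{"fingers": 1,"slide": [-140,-130,0],"angular": [0,0,-15]},{"fingers": 1,"slide": [-168,-156,0],"angular": [0,0,-18]},{"fingers": 1,"slide": [-196,-182,0],"angular": [0,0,-20.6]},{"fingers": 1,"slide": [-224,-208,0],"angular": [0,0,-20.6]},{"fingers": 1,"slide": [-252,-234,0],"angular": [0,0,-20.6]},{"fingers": 1,"slide": [-264,-245,0],"angular": [0,0,-20.6]}], "squeeze": 40}}

```text
clock: 1.73
tcp_pos: [0.3477, 0.2396, 0.2172]
orientation: [0.001, -0.036, 0.999, -0.0]
wrist_force: [0.1, 0.9, 0.2]
finger_gap: 0.0001
grip_force: 0.0
```

```bash
python3 -c "
from h import *
info(np.array([.51,-.068,.214])+.022*LX)"
```

```text
t 1.7333 tcp [0.3477 0.2396 0.2172] slide [-161.9 -318.3    3.7] ang [-0.   0.1 -0.2] F [0.1 0.9 0.2] gap 0.0001013695936838734
```

Call:
{"fn": "jog_arm", "kwargs": {"moves": [{"fingers": 1,"slide": [-18,-36,0]},{"fingers": 1,"slide": [-36,-72,0]},{"fingers": 1,"slide": [-54,-107,0]},{"fingers": 1,"slide": [-72,-142,0]},{"fingers": 1,"slide": [-90,-177,0]},{"fingers": 1,"slide": [-108,-212,0]},{"fingers": 1,"slide": [-126,-247,0]},{"fingers": 1,"slide": [-144,-282,0]},{"fingers": 1,"slide": [-160,-312,0]},{"fingers": 1,"slide": [-160,-312,0]}]}}

```text
schema error: expected keys fingers, slide, angular
```

Run:
```python
from h import *
read_camera("wrist")
info(np.array([.51,-.068,.214])+.022*LX)
p=read_camera("wrist"); T=np.array(p["tool_from_camera"]); s=get_state()
r=R.from_quat(s["orientation"],scalar_first=True)
f=192/np.tan(np.radians(p["fovy"]/2))
for t,z in(("rim_top",.153),("wheel_center",.115),("headstock_top",.175)):
    for d in tip_of(t,p)[:2]:
        v=np.array(d["point"])-[p["cx"],p["cy"]]; n=np.hypot(*v); a=n/f
        c=np.r_[v/n*np.sin(a),np.cos(a)]
        dw=r.apply(T[:3,:3]@c); o=s["tcp_pos"]+r.apply(T[:3,3])
        print(t,d["p"],d["point"],np.round(o+dw*(z-o[2])/dw[2],4))
cv2.imwrite("pics/w1.png",cv2.resize(p["color"][:,:,::-1],(800,600)))
```

```text
t 1.7833 tcp [0.3485 0.2389 0.2171] slide [-161.7 -317.3    3.9] ang [-0.1  0.1 -0.3] F [ 0.7 -0.3 -0.5] gap -9.288337241460015e-05
rim_top 0.76 [16.5, 303.6] [ 0.5129 -0.0658  0.153 ]
rim_top 0.3 [23.1, 177.5] [0.3396 0.0084 0.153 ]
wheel_center 0.77 [30.0, 284.9] [ 0.5072 -0.0666  0.115 ]
```

View pics/w1.png

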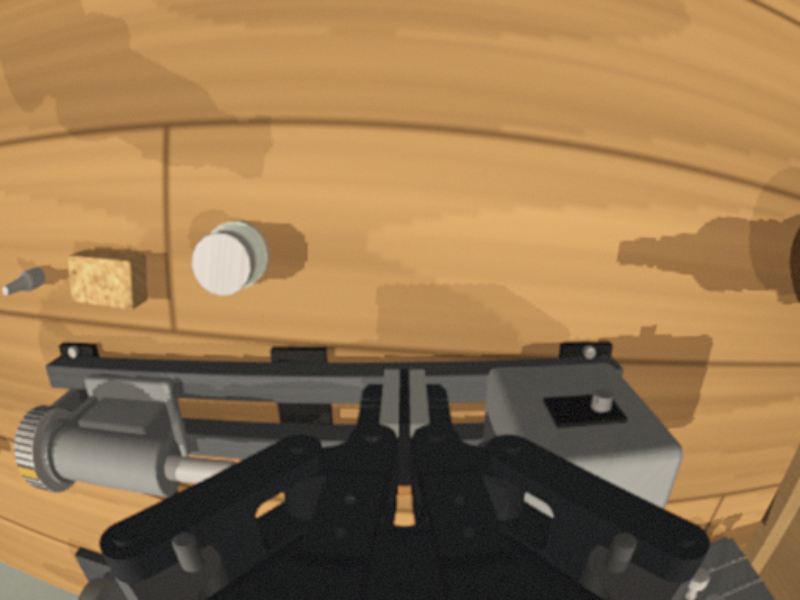

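The move was refused (missing key), so the wrist view is from the earlier pose. It shows the wheel at the lower left (45,450) with the brass bar at (25,472), and confirms (0.510,-0.066).

Call:
{"fn": "jog_arm", "kwargs": {"moves": [{"fingers": 1,"slide": [-18,-36,0],"angular": [0,0,0]},{"fingers": 1,"slide": [-36,-72,0],"angular": [0,0,0]},{"fingers": 1,"slide": [-54,-107,0],"angular": [0,0,0]},{"fingers": 1,"slide": [-72,-142,0],"angular": [0,0,0]},{"fingers": 1,"slide": [-90,-177,0],"angular": [0,0,0]},{"fingers": 1,"slide": [-108,-212,0],"angular": [0,0,0]},{"fingers": 1,"slide": [-126,-247,0],"angular": [0,0,0]},{"fingers": 1,"slide": [-144,-282,0],"angular": [0,0,0]},{"fingers": 1,"slide": [-160,-312,0],"angular": [0,0,0]},{"fingers": 1,"slide": [-160,-315,0],"angular": [0,0,0]}]}}

```text
clock: 2.82
tcp_pos: [0.5327, -0.0627, 0.2161]
orientation: [0.001, -0.036, 0.999, -0.001]
wrist_force: [0.3, 0.2, 0.7]
finger_gap: -0.0001
grip_force: 0.0
```

```bash
cat >> h.py <<'E'
def wrist(name,crop=True):
    s=get_state(); p=read_camera("wrist"); T=np.array(p["tool_from_camera"])
    r=R.from_quat(s["orientation"],scalar_first=True); f=192/np.tan(np.radians(p["fovy"]/2))
    for t,z in(("rim_top",.153),("wheel_center",.115)):
        for d in tip_of(t,p)[:1]:
            v=np.array(d["point"])-[p["cx"],p["cy"]]; n=np.hypot(*v); a=n/f
            dw=r.apply(T[:3,:3]@np.r_[v/n*np.sin(a),np.cos(a)]); o=s["tcp_pos"]+r.apply(T[:3,3])
            print(t,round(d["p"],2),np.round(d["point"]),np.round(o+dw*(z-o[2])/dw[2],4))
    cv2.imwrite(f"pics/{name}.png",cv2.resize(p["color"][:,:,::-1],(800,600)))
    return p
E
python3 - <<'E'
from h import *
read_camera("top");read_camera("top")
info(np.array([.51,-.067,.214])+.022*LX)
wrist("w2")
E
```

```text
t 2.9167 tcp [ 0.5296 -0.0594  0.2161] slide [-1.9 -6.1  2.1] ang [ 0.1 -0.1 -0. ] F [-0.3  1.5 -0.1] gap -0.0001383454049743469
rim_top 0.64 [253. 178.] [ 0.5099 -0.0655  0.153 ]
```

View pics/w2.png

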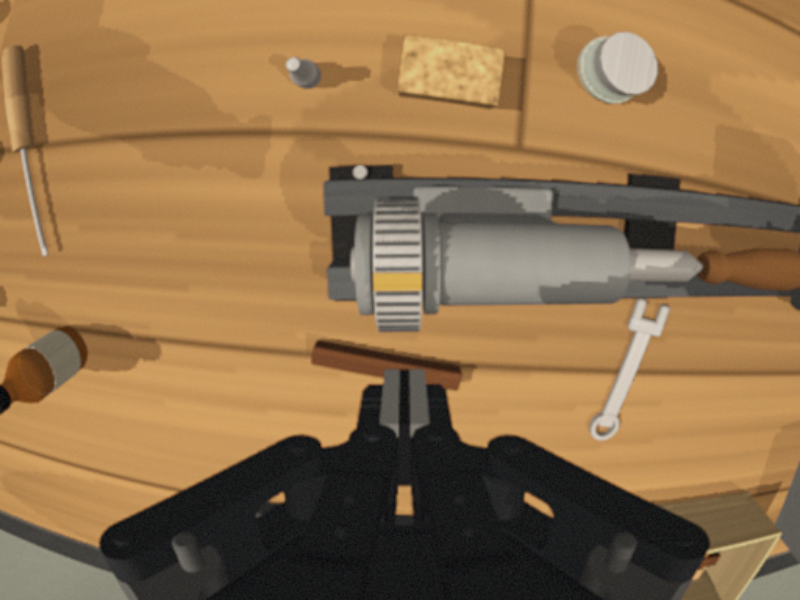

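Clear view: bar at (397,281), wheel just ahead of the closed fingers (405,375). I'll centre sideways and go down until contact.

Call:
{"fn": "jog_arm", "kwargs": {"moves": [{"fingers": 1,"slide": [6,-6,20],"angular": [0,0,0]},{"fingers": 1,"slide": [12,-6,40],"angular": [0,0,0]},{"fingers": 1,"slide": [12,-6,48],"angular": [0,0,0]},{"fingers": 1,"slide": [12,-6,50],"angular": [0,0,0]},{"fingers": 1,"slide": [12,-6,50],"angular": [0,0,0]}]}}

```text
clock: 3.48
tcp_pos: [0.5173, -0.0653, 0.1669]
orientation: [-0.0, -0.038, 0.999, 0.0]
wrist_force: [0.3, 0.0, -0.3]
finger_gap: -0.0001
grip_force: 0.0
```

Call:
{"fn": "jog_arm", "kwargs": {"moves": [{"fingers": 1,"slide": [0,0,1],"angular": [0,0,0]},{"fingers": 1,"slide": [0,0,1],"angular": [0,0,0]}]}}

```text
clock: 3.65
tcp_pos: [0.5185, -0.0663, 0.1669]
orientation: [0.001, -0.038, 0.999, -0.0]
wrist_force: [-0.3, -0.7, 0.4]
finger_gap: 0.0005
grip_force: 0.0
```

Call:
{"fn": "jog_arm", "kwargs": {"moves": [{"fingers": 1,"slide": [0,0,1],"angular": [0,0,0]},{"fingers": 1,"slide": [0,0,1],"angular": [0,0,0]}]}}

```text
clock: 3.82
tcp_pos: [0.5182, -0.0665, 0.1654]
orientation: [0.001, -0.037, 0.999, -0.0]
wrist_force: [0.6, 0.1, 0.3]
finger_gap: -0.0002
grip_force: 0.0
```

Call:
{"fn": "jog_arm", "kwargs": {"moves": [{"fingers": 1,"slide": [0,0,1],"angular": [0,0,0]},{"fingers": 1,"slide": [0,0,1],"angular": [0,0,0]}]}}

```text
clock: 3.98
tcp_pos: [0.5177, -0.0665, 0.1639]
orientation: [0.0, -0.037, 0.999, 0.0]
wrist_force: [-0.5, 0.6, 0.1]
finger_gap: 0.0003
grip_force: 0.0
```

Call:
{"fn": "jog_arm", "kwargs": {"moves": [{"fingers": 1,"slide": [0,0,1],"angular": [0,0,0]},{"fingers": 1,"slide": [0,0,1],"angular": [0,0,0]}]}}

```text
clock: 4.15
tcp_pos: [0.5176, -0.0665, 0.1627]
orientation: [-0.0, -0.037, 0.999, 0.0]
wrist_force: [0.4, 0.5, -0.8]
finger_gap: 0.0003
grip_force: 0.0
```

Call:
{"fn": "jog_arm", "kwargs": {"moves": [{"fingers": 1,"slide": [0,0,1],"angular": [0,0,0]},{"fingers": 1,"slide": [0,0,1],"angular": [0,0,0]}]}}

```text
clock: 4.32
tcp_pos: [0.5175, -0.0665, 0.1617]
orientation: [-0.0, -0.037, 0.999, 0.0]
wrist_force: [-0.1, 0.9, 0.5]
finger_gap: -0.0002
grip_force: 0.0
```

Call:
{"fn": "jog_arm", "kwargs": {"moves": [{"fingers": 1,"slide": [0,0,1],"angular": [0,0,0]},{"fingers": 1,"slide": [0,0,1],"angular": [0,0,0]}]}}

```text
clock: 4.48
tcp_pos: [0.5176, -0.0665, 0.1607]
orientation: [-0.0, -0.037, 0.999, 0.0]
wrist_force: [-0.7, 0.1, 0.2]
finger_gap: -0.0
grip_force: 0.0
```

Call:
{"fn": "jog_arm", "kwargs": {"moves": [{"fingers": 1,"slide": [0,0,1],"angular": [0,0,0]},{"fingers": 1,"slide": [0,0,1],"angular": [0,0,0]}]}}

```text
clock: 4.65
tcp_pos: [0.5176, -0.0665, 0.1597]
orientation: [-0.0, -0.037, 0.999, 0.0]
wrist_force: [-1.0, -0.2, 0.1]
finger_gap: -0.0002
grip_force: 0.0
```

Run:
```python
from h import *
info(W)
wrist("w3")
```

```text
t 4.65 tcp [ 0.5176 -0.0665  0.1597] slide [ 7.7 -1.   6.7] ang [ 0. -0. -0.] F [-1.  -0.2  0.1] gap -0.0001643257682025629
rim_top 0.83 [264. 223.] [ 0.5101 -0.0646  0.153 ]
```

View pics/w3.png

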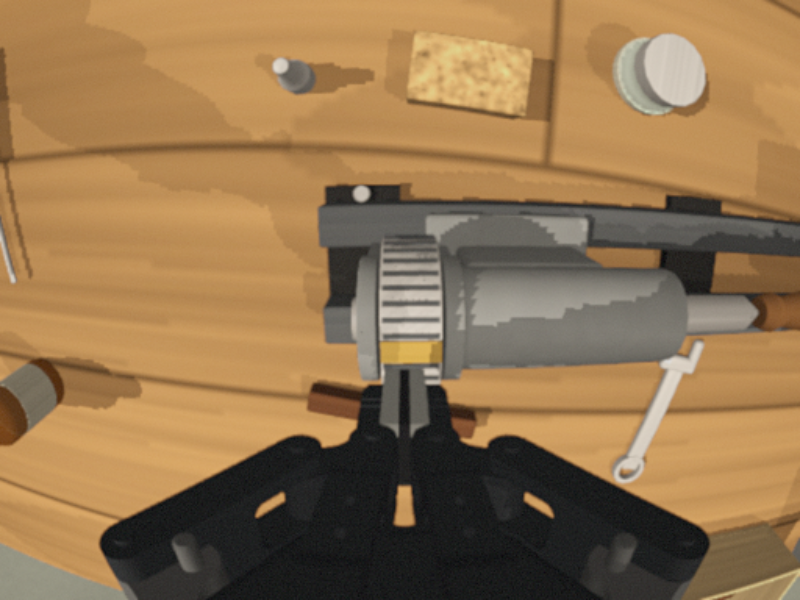

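The fingertip (405,365) stands just above and behind the bar (411,352), so I'll go down further and shift 1.5 mm sideways.

Call:
{"fn": "jog_arm", "kwargs": {"moves": [{"fingers": 1,"slide": [0,1.5,1],"angular": [0,0,0]},{"fingers": 1,"slide": [0,1.5,1.5],"angular": [0,0,0]}]}}

```text
clock: 4.97
tcp_pos: [0.5175, -0.0648, 0.1583]
orientation: [-0.0, -0.037, 0.999, 0.0]
wrist_force: [-0.4, 0.3, -1.0]
finger_gap: 0.0001
grip_force: 0.0
```

Call:
{"fn": "jog_arm", "kwargs": {"moves": [{"fingers": 1,"slide": [0,0,1],"angular": [0,0,0]},{"fingers": 1,"slide": [0,0,1],"angular": [0,0,0]}]}}

```text
clock: 5.13
tcp_pos: [0.5174, -0.0649, 0.1572]
orientation: [-0.0, -0.037, 0.999, 0.0]
wrist_force: [0.5, -0.3, -1.2]
finger_gap: -0.0001
grip_force: 0.0
```

Call:
{"fn": "jog_arm", "kwargs": {"moves": [{"fingers": 1,"slide": [0,0,1],"angular": [0,0,0]},{"fingers": 1,"slide": [0,0,1],"angular": [0,0,0]}]}}

```text
clock: 5.3
tcp_pos: [0.5175, -0.065, 0.1562]
orientation: [-0.0, -0.037, 0.999, 0.0]
wrist_force: [-0.3, 0.1, 0.3]
finger_gap: -0.0001
grip_force: 0.0
```

Run:
```python
from h import *
p=read_camera("side"); s=get_state()["tcp_pos"]
print(proj(p,s),proj(p,s-[0,0,.011]),proj(p,[.51,-.066,.153]),proj(p,[.51,-.066,.115]))
cv2.imwrite("pics/s2.png",cv2.resize(p["color"][140:260,190:350,::-1],(800,600),interpolation=cv2.INTER_CUBIC))
```

```text
[np.float64(257.0391630595093), np.float64(192.45883261556136)] [np.float64(257.0310209551554), np.float64(196.1926364497286)] [np.float64(254.26088619022983), np.float64(193.9932930176934)] [np.float64(254.28524820204058), np.float64(206.69665881345983)]
```

View pics/s2.png

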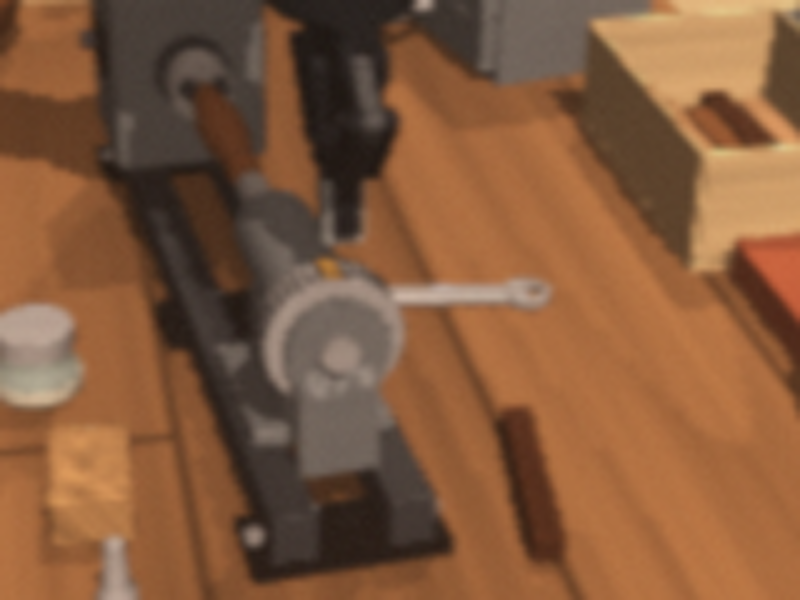

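The side view has the fingertip's end at (343,240) in the crop, about 15 mm above the bar at (328,267). So the closed tips end further back than I assumed and there is room to descend.

Call:
{"fn": "jog_arm", "kwargs": {"moves": [{"fingers": 1,"slide": [0,0,4],"angular": [0,0,0]},{"fingers": 1,"slide": [0,0,6],"angular": [0,0,0]},{"fingers": 1,"slide": [0,0,6],"angular": [0,0,0]}]}}

```text
clock: 5.6
tcp_pos: [0.5171, -0.0649, 0.1497]
orientation: [-0.001, -0.037, 0.999, 0.0]
wrist_force: [-0.1, 0.3, -0.8]
finger_gap: -0.0002
grip_force: 0.0
```

Call:
{"fn": "jog_arm", "kwargs": {"moves": [{"fingers": 1,"slide": [0,0,2],"angular": [0,0,0]},{"fingers": 1,"slide": [0,0,2],"angular": [0,0,0]}]}}

```text
clock: 5.77
tcp_pos: [0.5173, -0.0649, 0.148]
orientation: [-0.0, -0.037, 0.999, 0.0]
wrist_force: [0.3, 0.2, 0.0]
finger_gap: 0.0002
grip_force: 0.0
```

Call:
{"fn": "jog_arm", "kwargs": {"moves": [{"fingers": 1,"slide": [0,0,1.5],"angular": [0,0,0]},{"fingers": 1,"slide": [0,0,1.5],"angular": [0,0,0]}]}}

```text
clock: 5.93
tcp_pos: [0.5175, -0.065, 0.1467]
orientation: [-0.0, -0.037, 0.999, 0.0]
wrist_force: [0.2, -0.7, 0.2]
finger_gap: -0.0
grip_force: 0.0
```

Call:
{"fn": "jog_arm", "kwargs": {"moves": [{"fingers": 1,"slide": [0,0,1.5],"angular": [0,0,0]},{"fingers": 1,"slide": [0,0,1.5],"angular": [0,0,0]}]}}

```text
clock: 6.1
tcp_pos: [0.5175, -0.0649, 0.1452]
orientation: [-0.0, -0.037, 0.999, 0.0]
wrist_force: [0.0, -0.5, -1.3]
finger_gap: 0.0001
grip_force: 0.0
```

Call:
{"fn": "jog_arm", "kwargs": {"moves": [{"fingers": 1,"slide": [0,0,1.5],"angular": [0,0,0]},{"fingers": 1,"slide": [0,0,1.5],"angular": [0,0,0]}]}}

```text
clock: 6.27
tcp_pos: [0.5175, -0.0649, 0.1437]
orientation: [-0.0, -0.037, 0.999, 0.0]
wrist_force: [-0.2, -0.4, 0.7]
finger_gap: -0.0002
grip_force: 0.0
```

Call:
{"fn": "jog_arm", "kwargs": {"moves": [{"fingers": 1,"slide": [0,0,1],"angular": [0,0,0]},{"fingers": 1,"slide": [0,0,1],"angular": [0,0,0]}]}}

```text
clock: 6.43
tcp_pos: [0.5175, -0.065, 0.1427]
orientation: [-0.0, -0.037, 0.999, 0.0]
wrist_force: [-0.7, -0.3, 0.7]
finger_gap: 0.0003
grip_force: 0.0
```

Call:
{"fn": "jog_arm", "kwargs": {"moves": [{"fingers": 1,"slide": [0,0,1],"angular": [0,0,0]},{"fingers": 1,"slide": [0,0,1],"angular": [0,0,0]}]}}

```text
clock: 6.6
tcp_pos: [0.5175, -0.065, 0.1417]
orientation: [-0.0, -0.037, 0.999, 0.0]
wrist_force: [1.1, 0.6, 0.1]
finger_gap: 0.0001
grip_force: 0.0
```

Run:
```python
from h import *
p=read_camera("side"); s=get_state()["tcp_pos"]
print(s,proj(p,s),proj(p,s-[0,0,.011]))
q=wrist("w4")
a=cv2.resize(p["color"][150:240,210:330,::-1],(400,300),interpolation=cv2.INTER_CUBIC)
b=cv2.resize(q["color"][160:310,160:360,::-1],(400,300),interpolation=cv2.INTER_CUBIC)
cv2.imwrite("pics/c1.png",np.hstack([a,b]))
```

```text
[ 0.51749714 -0.06498438  0.14177723] [np.float64(257.0325712752556), np.float64(197.37104426133942)] [np.float64(257.0245237638399), np.float64(201.05114901631808)]
rim_top 0.84 [262. 236.] [ 0.5099 -0.064   0.153 ]
```

View pics/c1.png

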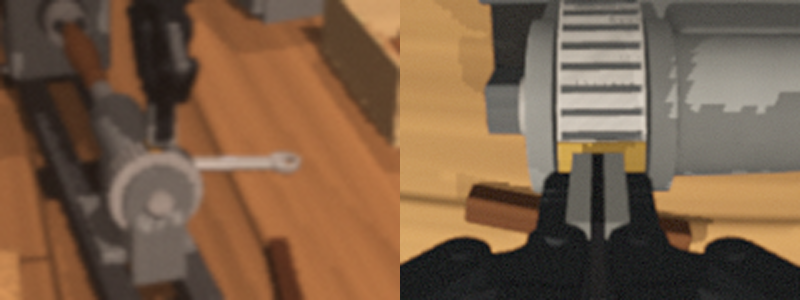

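The tip (side crop (160,143)) is now almost on the bar: contact should come within 2-3 mm.

Call:
{"fn": "jog_arm", "kwargs": {"moves": [{"fingers": 1,"slide": [0,0,1],"angular": [0,0,0]},{"fingers": 1,"slide": [0,0,1],"angular": [0,0,0]}]}}

```text
clock: 6.97
tcp_pos: [0.5175, -0.065, 0.1407]
orientation: [-0.0, -0.037, 0.999, 0.0]
wrist_force: [-0.4, -0.2, -0.3]
finger_gap: 0.0002
grip_force: 0.0
```

Call:
{"fn": "jog_arm", "kwargs": {"moves": [{"fingers": 1,"slide": [0,0,1],"angular": [0,0,0]},{"fingers": 1,"slide": [0,0,1],"angular": [0,0,0]}]}}

```text
clock: 7.13
tcp_pos: [0.5174, -0.065, 0.1397]
orientation: [-0.0, -0.037, 0.999, 0.0]
wrist_force: [-0.7, -0.2, -0.2]
finger_gap: 0.0
grip_force: 0.0
```

Call:
{"fn": "jog_arm", "kwargs": {"moves": [{"fingers": 1,"slide": [0,0,1],"angular": [0,0,0]},{"fingers": 1,"slide": [0,0,1],"angular": [0,0,0]}]}}

```text
clock: 7.3
tcp_pos: [0.5175, -0.065, 0.1387]
orientation: [-0.0, -0.037, 0.999, 0.0]
wrist_force: [0.5, -0.0, -0.8]
finger_gap: -0.0002
grip_force: 0.0
```

Call:
{"fn": "jog_arm", "kwargs": {"moves": [{"fingers": 1,"slide": [0,0,1],"angular": [0,0,0]},{"fingers": 1,"slide": [0,0,1],"angular": [0,0,0]}]}}

```text
clock: 7.47
tcp_pos: [0.5176, -0.065, 0.1386]
orientation: [0.0, -0.037, 0.999, -0.0]
wrist_force: [-1.5, 0.7, 5.0]
finger_gap: -0.0003
grip_force: 2.3
```

Call:
{"fn": "jog_arm", "kwargs": {"moves": [{"fingers": 1,"slide": [0,0,1],"angular": [0,0,0]},{"fingers": 1,"slide": [0,0,1],"angular": [0,0,0]}]}}

```text
clock: 7.63
tcp_pos: [0.5176, -0.065, 0.1385]
orientation: [0.001, -0.037, 0.999, -0.0]
wrist_force: [-2.5, 0.7, 11.3]
finger_gap: -0.0003
grip_force: 5.2
```

Call:
{"fn": "jog_arm", "kwargs": {"moves": [{"fingers": 1,"slide": [0,0,1],"angular": [0,0,0]},{"fingers": 1,"slide": [0,0,1],"angular": [0,0,0]}]}}

```text
clock: 7.8
tcp_pos: [0.5177, -0.065, 0.1384]
orientation: [0.001, -0.037, 0.999, -0.0]
wrist_force: [-6.5, 1.7, 17.0]
finger_gap: 0.0003
grip_force: 8.2
```

Contact at TCP z = 0.1387, about 6 N/mm. First trial stroke at 11 N, then lift and return.

Call:
{"fn": "jog_arm", "kwargs": {"moves": [{"fingers": 1,"slide": [4,0,-1],"angular": [0,0,0]},{"fingers": 1,"slide": [8,0,-1],"angular": [0,0,0]},{"fingers": 1,"slide": [12,0,-1],"angular": [0,0,0]},{"fingers": 1,"slide": [16,0,-1],"angular": [0,0,0]},{"fingers": 1,"slide": [20,0,-1],"angular": [0,0,0]}]}}

```text
clock: 8.22
tcp_pos: [0.499, -0.0667, 0.1382]
orientation: [0.002, -0.037, 0.999, -0.0]
wrist_force: [1.1, 0.5, 4.0]
finger_gap: -0.0001
grip_force: 1.6
```

Call:
{"fn": "jog_arm", "kwargs": {"moves": [{"fingers": 1,"slide": [0,0,-12],"angular": [0,0,0]},{"fingers": 1,"slide": [-20,0,-15],"angular": [0,0,0]},{"fingers": 1,"slide": [-36,0,-15],"angular": [0,0,0]},{"fingers": 1,"slide": [-36,0,-15],"angular": [0,0,0]}]}}

```text
clock: 8.55
tcp_pos: [0.5362, -0.0641, 0.1521]
orientation: [0.001, -0.038, 0.999, -0.0]
wrist_force: [0.9, -0.5, 0.3]
finger_gap: 0.0001
grip_force: 0.0
```

```bash
cat >> h.py <<'E'
def bar(name):
    "brass pixels -> rays -> wheel cylinder; angle positive towards the robot"
    s=get_state(); p=read_camera("wrist"); T=np.array(p["tool_from_camera"])
    r=R.from_quat(s["orientation"],scalar_first=True); f=192/np.tan(np.radians(p["fovy"]/2))
    hsv=cv2.cvtColor(p["color"],cv2.COLOR_RGB2HSV); m=cv2.inRange(hsv,(17,150,130),(30,255,255))
    n,l,st,c=cv2.connectedComponentsWithStats(m)
    o=s["tcp_pos"]+r.apply(T[:3,3])-[.510,-.0650,.115]
    for i in np.argsort(-st[1:,4])[:3]+1:
        if st[i,4]<15: continue
        v=c[i]-[p["cx"],p["cy"]]; k=np.hypot(*v); d=r.apply(T[:3,:3]@np.r_[v/k*np.sin(k/f),np.cos(k/f)])
        a=np.array([d@LX,d[2]]); b=np.array([o@LX,o[2]])
        D=(a@b)**2-(a@a)*(b@b-.038**2)
        if D<0: continue
        t=(-a@b-D**.5)/(a@a); h=o+t*d
        if abs(h@LY)<.02: print("bar px",np.round(c[i]),"area",st[i,4],"lateral",round(h@LY,4),"ANGLE",round(np.arctan2(-(h@LX),h[2]),3))
    cv2.imwrite(f"pics/{name}.png",cv2.resize(p["color"][120:360,96:416,::-1],(800,600),interpolation=cv2.INTER_CUBIC))
E
python3 - <<'E'
from h import *
info(W)
bar("b1")
E
```

```text
t 8.55 tcp [ 0.5362 -0.0641  0.1521] slide [26.4 -1.9 -1. ] ang [-0.   0.2  0. ] F [ 0.9 -0.5  0.3] gap 5.4488496001200104e-05
bar px [261. 169.] area 559 lateral -0.0002 ANGLE 0.42
```

View pics/b1.png

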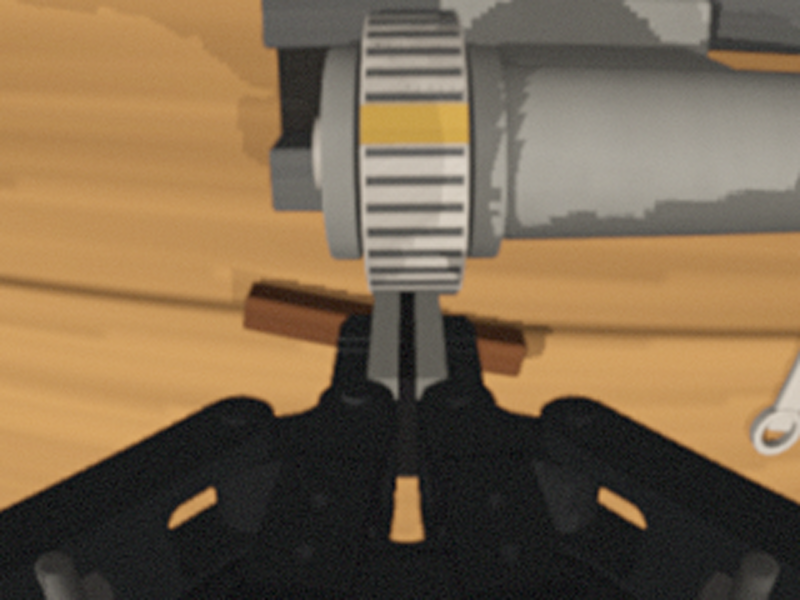

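Bar measured at 0.42 rad, matching the picture (crop (413,124)). Now a full stroke cycle.

Call:
{"fn": "jog_arm", "kwargs": {"moves": [{"fingers": 1,"slide": [4,1,13],"angular": [0,0,0]},{"fingers": 1,"slide": [4,1,16.3],"angular": [0,0,0]},{"fingers": 1,"slide": [12,1,15.3],"angular": [0,0,0]},{"fingers": 1,"slide": [20,1,15.2],"angular": [0,0,0]},{"fingers": 1,"slide": [28,1,15.2],"angular": [0,0,0]},{"fingers": 1,"slide": [36,1,15.3],"angular": [0,0,0]},{"fingers": 1,"slide": [44,1,16],"angular": [0,0,0]},{"fingers": 1,"slide": [44,1,2],"angular": [0,0,0]},{"fingers": 1,"slide": [12,1,0],"angular": [0,0,0]},{"fingers": 1,"slide": [0,1,0],"angular": [0,0,0]}]}}

```text
clock: 9.43
tcp_pos: [0.5346, -0.063, 0.1525]
orientation: [0.001, -0.037, 0.999, -0.0]
wrist_force: [1.4, -0.5, 0.4]
finger_gap: -0.0001
grip_force: 0.0
```

```bash
python3 -c "
from h import *
info(W); bar('b2')"
```

```text
t 9.4333 tcp [ 0.5346 -0.063   0.1525] slide [24.9 -3.1 -0.5] ang [-0.   0.1 -0. ] F [ 1.4 -0.5  0.4] gap -0.00011236203234548178
bar px [259. 132.] area 106 lateral -0.0004 ANGLE 1.183
```

Call:
{"fn": "jog_arm", "kwargs": {"moves": [{"fingers": 1,"slide": [4,0,13],"angular": [0,0,0]},{"fingers": 1,"slide": [4,0,16.3],"angular": [0,0,0]},{"fingers": 1,"slide": [12,0,15.3],"angular": [0,0,0]},{"fingers": 1,"slide": [20,0,15.2],"angular": [0,0,0]},{"fingers": 1,"slide": [28,0,15.2],"angular": [0,0,0]},{"fingers": 1,"slide": [36,0,15.3],"angular": [0,0,0]},{"fingers": 1,"slide": [44,0,16],"angular": [0,0,0]},{"fingers": 1,"slide": [44,0,2],"angular": [0,0,0]},{"fingers": 1,"slide": [12,0,0],"angular": [0,0,0]},{"fingers": 1,"slide": [0,0,0],"angular": [0,0,0]}]}}

```text
clock: 10.32
tcp_pos: [0.5342, -0.0629, 0.1522]
orientation: [0.001, -0.037, 0.999, -0.0]
wrist_force: [0.9, -0.9, 0.6]
finger_gap: -0.0001
grip_force: 0.0
```

Call:
{"fn": "jog_arm", "kwargs": {"moves": [{"fingers": 1,"slide": [4,0,13],"angular": [0,0,0]},{"fingers": 1,"slide": [4,0,16.3],"angular": [0,0,0]},{"fingers": 1,"slide": [12,0,15.3],"angular": [0,0,0]},{"fingers": 1,"slide": [20,0,15.2],"angular": [0,0,0]},{"fingers": 1,"slide": [28,0,15.2],"angular": [0,0,0]},{"fingers": 1,"slide": [36,0,15.3],"angular": [0,0,0]},{"fingers": 1,"slide": [44,0,16],"angular": [0,0,0]},{"fingers": 1,"slide": [44,0,2],"angular": [0,0,0]},{"fingers": 1,"slide": [12,0,0],"angular": [0,0,0]},{"fingers": 1,"slide": [0,0,0],"angular": [0,0,0]}]}}

```text
clock: 11.15
tcp_pos: [0.5339, -0.0628, 0.1521]
orientation: [0.0, -0.037, 0.999, 0.0]
wrist_force: [1.4, -0.9, 0.1]
finger_gap: 0.0002
grip_force: 0.0
```

Call:
{"fn": "jog_arm", "kwargs": {"moves": [{"fingers": 1,"slide": [4,0,13],"angular": [0,0,0]},{"fingers": 1,"slide": [4,0,16.3],"angular": [0,0,0]},{"fingers": 1,"slide": [12,0,15.3],"angular": [0,0,0]},{"fingers": 1,"slide": [20,0,15.2],"angular": [0,0,0]},{"fingers": 1,"slide": [28,0,15.2],"angular": [0,0,0]},{"fingers": 1,"slide": [36,0,15.3],"angular": [0,0,0]},{"fingers": 1,"slide": [44,0,16],"angular": [0,0,0]},{"fingers": 1,"slide": [44,0,2],"angular": [0,0,0]},{"fingers": 1,"slide": [12,0,0],"angular": [0,0,0]},{"fingers": 1,"slide": [0,0,0],"angular": [0,0,0]}]}}

```text
clock: 11.98
tcp_pos: [0.5337, -0.0628, 0.1519]
orientation: [0.0, -0.037, 0.999, 0.0]
wrist_force: [1.3, -0.8, -0.3]
finger_gap: 0.0002
grip_force: 0.0
```

```bash
python3 -c "
from h import *
info(W); bar('b3')"
```

```text
t 11.9833 tcp [ 0.5337 -0.0628  0.1519] slide [24.1 -3.5 -1.1] ang [ 0.   0.  -0.1] F [ 1.3 -0.8 -0.3] gap 0.00019775138500435438
```

Call:
{"fn": "jog_arm", "kwargs": {"moves": [{"fingers": 1,"slide": [4,0,13],"angular": [0,0,0]},{"fingers": 1,"slide": [4,0,16.3],"angular": [0,0,0]},{"fingers": 1,"slide": [12,0,15.3],"angular": [0,0,0]},{"fingers": 1,"slide": [20,0,15.2],"angular": [0,0,0]},{"fingers": 1,"slide": [28,0,15.2],"angular": [0,0,0]},{"fingers": 1,"slide": [36,0,15.3],"angular": [0,0,0]},{"fingers": 1,"slide": [44,0,16],"angular": [0,0,0]},{"fingers": 1,"slide": [44,0,2],"angular": [0,0,0]},{"fingers": 1,"slide": [12,0,0],"angular": [0,0,0]},{"fingers": 1,"slide": [0,0,0],"angular": [0,0,0]}]}}

```text
clock: 12.87
tcp_pos: [0.5336, -0.0627, 0.1518]
orientation: [0.0, -0.037, 0.999, 0.0]
wrist_force: [1.6, -0.4, 0.0]
finger_gap: 0.0001
grip_force: 0.0
```

```bash
python3 -c "
from h import *
info(W); bar('b4')"
```

```text
t 12.8667 tcp [ 0.5336 -0.0627  0.1518] slide [23.9 -3.5 -1.2] ang [ 0.   0.  -0.1] F [ 1.6 -0.4  0. ] gap 0.00010640974094723674
```

Call:
{"fn": "jog_arm", "kwargs": {"moves": [{"fingers": 1,"slide": [4,0,13],"angular": [0,0,0]},{"fingers": 1,"slide": [4,0,16.3],"angular": [0,0,0]},{"fingers": 1,"slide": [12,0,15.3],"angular": [0,0,0]},{"fingers": 1,"slide": [20,0,15.2],"angular": [0,0,0]},{"fingers": 1,"slide": [28,0,15.2],"angular": [0,0,0]},{"fingers": 1,"slide": [36,0,15.3],"angular": [0,0,0]},{"fingers": 1,"slide": [44,0,16],"angular": [0,0,0]},{"fingers": 1,"slide": [44,0,2],"angular": [0,0,0]},{"fingers": 1,"slide": [12,0,0],"angular": [0,0,0]},{"fingers": 1,"slide": [0,0,0],"angular": [0,0,0]}]}}

```text
clock: 13.75
tcp_pos: [0.5335, -0.0628, 0.1518]
orientation: [-0.0, -0.037, 0.999, 0.0]
wrist_force: [0.6, -0.1, 0.3]
finger_gap: -0.0001
grip_force: 0.0
```

```bash
python3 -c "
from h import *
info(W); bar('b5')"
```

```text
t 13.75 tcp [ 0.5335 -0.0628  0.1518] slide [23.8 -3.5 -1.2] ang [ 0.  -0.  -0.1] F [ 0.6 -0.1  0.3] gap -0.00011005370690247937
bar px [259. 215.] area 479 lateral 0.0002 ANGLE -0.214
```

Wheel at 6.07 rad (bar at -0.21), consistent with about 0.96 rad per stroke. Six more strokes.

Call:
{"fn": "jog_arm", "kwargs": {"moves": [{"fingers": 1,"slide": [4,0,13],"angular": [0,0,0]},{"fingers": 1,"slide": [4,0,16.3],"angular": [0,0,0]},{"fingers": 1,"slide": [12,0,15.3],"angular": [0,0,0]},{"fingers": 1,"slide": [20,0,15.2],"angular": [0,0,0]},{"fingers": 1,"slide": [28,0,15.2],"angular": [0,0,0]},{"fingers": 1,"slide": [36,0,15.3],"angular": [0,0,0]},{"fingers": 1,"slide": [44,0,16],"angular": [0,0,0]},{"fingers": 1,"slide": [44,0,2],"angular": [0,0,0]},{"fingers": 1,"slide": [12,0,0],"angular": [0,0,0]},{"fingers": 1,"slide": [0,0,0],"angular": [0,0,0]}]}}

```text
clock: 14.63
tcp_pos: [0.5334, -0.0627, 0.1517]
orientation: [-0.0, -0.037, 0.999, 0.0]
wrist_force: [1.6, -0.5, 0.1]
finger_gap: 0.0002
grip_force: 0.0
```

```bash
python3 -c "
from h import *
info(W); bar('b6')"
```

```text
t 14.6333 tcp [ 0.5334 -0.0627  0.1517] slide [23.7 -3.5 -1.3] ang [ 0. -0. -0.] F [ 1.6 -0.5  0.1] gap 0.00017527776525321558
bar px [258. 153.] area 424 lateral -0.0004 ANGLE 0.757
```

Call:
{"fn": "jog_arm", "kwargs": {"moves": [{"fingers": 1,"slide": [4,0,13],"angular": [0,0,0]},{"fingers": 1,"slide": [4,0,16.3],"angular": [0,0,0]},{"fingers": 1,"slide": [12,0,15.3],"angular": [0,0,0]},{"fingers": 1,"slide": [20,0,15.2],"angular": [0,0,0]},{"fingers": 1,"slide": [28,0,15.2],"angular": [0,0,0]},{"fingers": 1,"slide": [36,0,15.3],"angular": [0,0,0]},{"fingers": 1,"slide": [44,0,16],"angular": [0,0,0]},{"fingers": 1,"slide": [44,0,2],"angular": [0,0,0]},{"fingers": 1,"slide": [12,0,0],"angular": [0,0,0]},{"fingers": 1,"slide": [0,0,0],"angular": [0,0,0]}]}}

```text
clock: 15.52
tcp_pos: [0.5333, -0.0627, 0.1517]
orientation: [-0.0, -0.037, 0.999, 0.0]
wrist_force: [1.2, -0.4, -0.5]
finger_gap: -0.0002
grip_force: 0.0
```

Call:
{"fn": "jog_arm", "kwargs": {"moves": [{"fingers": 1,"slide": [4,0,13],"angular": [0,0,0]},{"fingers": 1,"slide": [4,0,16.3],"angular": [0,0,0]},{"fingers": 1,"slide": [12,0,15.3],"angular": [0,0,0]},{"fingers": 1,"slide": [20,0,15.2],"angular": [0,0,0]},{"fingers": 1,"slide": [28,0,15.2],"angular": [0,0,0]},{"fingers": 1,"slide": [36,0,15.3],"angular": [0,0,0]},{"fingers": 1,"slide": [44,0,16],"angular": [0,0,0]},{"fingers": 1,"slide": [44,0,2],"angular": [0,0,0]},{"fingers": 1,"slide": [12,0,0],"angular": [0,0,0]},{"fingers": 1,"slide": [0,0,0],"angular": [0,0,0]}]}}

```text
clock: 16.35
tcp_pos: [0.5333, -0.0627, 0.1516]
orientation: [-0.0, -0.037, 0.999, 0.0]
wrist_force: [1.1, -0.1, 0.6]
finger_gap: 0.0003
grip_force: 0.0
```

Call:
{"fn": "jog_arm", "kwargs": {"moves": [{"fingers": 1,"slide": [4,0,13],"angular": [0,0,0]},{"fingers": 1,"slide": [4,0,16.3],"angular": [0,0,0]},{"fingers": 1,"slide": [12,0,15.3],"angular": [0,0,0]},{"fingers": 1,"slide": [20,0,15.2],"angular": [0,0,0]},{"fingers": 1,"slide": [28,0,15.2],"angular": [0,0,0]},{"fingers": 1,"slide": [36,0,15.3],"angular": [0,0,0]},{"fingers": 1,"slide": [44,0,16],"angular": [0,0,0]},{"fingers": 1,"slide": [44,0,2],"angular": [0,0,0]},{"fingers": 1,"slide": [12,0,0],"angular": [0,0,0]},{"fingers": 1,"slide": [0,0,0],"angular": [0,0,0]}]}}

```text
clock: 17.18
tcp_pos: [0.5333, -0.0627, 0.1516]
orientation: [-0.0, -0.037, 0.999, 0.0]
wrist_force: [1.3, -0.7, 1.5]
finger_gap: -0.0003
grip_force: 0.0
```

Call:
{"fn": "jog_arm", "kwargs": {"moves": [{"fingers": 1,"slide": [4,0,13],"angular": [0,0,0]},{"fingers": 1,"slide": [4,0,16.3],"angular": [0,0,0]},{"fingers": 1,"slide": [12,0,15.3],"angular": [0,0,0]},{"fingers": 1,"slide": [20,0,15.2],"angular": [0,0,0]},{"fingers": 1,"slide": [28,0,15.2],"angular": [0,0,0]},{"fingers": 1,"slide": [36,0,15.3],"angular": [0,0,0]},{"fingers": 1,"slide": [44,0,16],"angular": [0,0,0]},{"fingers": 1,"slide": [44,0,2],"angular": [0,0,0]},{"fingers": 1,"slide": [12,0,0],"angular": [0,0,0]},{"fingers": 1,"slide": [0,0,0],"angular": [0,0,0]}]}}

```text
clock: 18.02
tcp_pos: [0.5332, -0.0626, 0.1515]
orientation: [-0.0, -0.037, 0.999, 0.0]
wrist_force: [0.8, 1.2, 0.6]
finger_gap: 0.0001
grip_force: 0.0
```

```bash
python3 -c "
from h import *
info(W); bar('b7')"
```

```text
t 18.0167 tcp [ 0.5332 -0.0626  0.1515] slide [23.6 -3.7 -1.5] ang [ 0.  -0.  -0.1] F [0.8 1.2 0.6] gap 0.00011115349525078014
```

Call:
{"fn": "jog_arm", "kwargs": {"moves": [{"fingers": 1,"slide": [4,0,13],"angular": [0,0,0]},{"fingers": 1,"slide": [4,0,16.3],"angular": [0,0,0]},{"fingers": 1,"slide": [12,0,15.3],"angular": [0,0,0]},{"fingers": 1,"slide": [20,0,15.2],"angular": [0,0,0]},{"fingers": 1,"slide": [28,0,15.2],"angular": [0,0,0]},{"fingers": 1,"slide": [36,0,15.3],"angular": [0,0,0]},{"fingers": 1,"slide": [44,0,16],"angular": [0,0,0]},{"fingers": 1,"slide": [44,0,2],"angular": [0,0,0]},{"fingers": 1,"slide": [12,0,0],"angular": [0,0,0]},{"fingers": 1,"slide": [0,0,0],"angular": [0,0,0]}]}}

```text
clock: 18.9
tcp_pos: [0.5332, -0.0626, 0.1515]
orientation: [-0.0, -0.037, 0.999, 0.0]
wrist_force: [0.6, -0.2, 0.6]
finger_gap: 0.0002
grip_force: 0.0
```

```bash
python3 -c "
from h import *
info(W); bar('b8')"
```

```text
t 18.9 tcp [ 0.5332 -0.0626  0.1515] slide [23.5 -3.6 -1.5] ang [ 0. -0. -0.] F [ 0.6 -0.2  0.6] gap 0.00019890815665553265
bar px [259. 232.] area 294 lateral 0.0004 ANGLE -0.576
```

11.99 rad. One short stroke for the remaining 0.57.

Call:
{"fn": "jog_arm", "kwargs": {"moves": [{"fingers": 1,"slide": [12,0,12],"angular": [0,0,0]},{"fingers": 1,"slide": [12,0,15.2],"angular": [0,0,0]},{"fingers": 1,"slide": [18,0,15.2],"angular": [0,0,0]},{"fingers": 1,"slide": [24,0,15.2],"angular": [0,0,0]},{"fingers": 1,"slide": [30,0,15.2],"angular": [0,0,0]},{"fingers": 1,"slide": [35,0,15.2],"angular": [0,0,0]},{"fingers": 1,"slide": [35,0,6],"angular": [0,0,0]},{"fingers": 1,"slide": [30,0,0],"angular": [0,0,0]},{"fingers": 1,"slide": [0,0,-10],"angular": [0,0,0]},{"fingers": 1,"slide": [0,0,-10],"angular": [0,0,0]}]}}

```text
clock: 19.78
tcp_pos: [0.5372, -0.0631, 0.163]
orientation: [0.002, -0.037, 0.999, -0.0]
wrist_force: [1.2, -0.8, 0.7]
finger_gap: 0.0
grip_force: 0.0
```

```bash
python3 -c "
from h import *
info(W); bar('b9')"
```

```text
t 19.7833 tcp [ 0.5372 -0.0631  0.163 ] slide [27.5 -2.9  9.8] ang [-0.   0.2 -0. ] F [ 1.2 -0.8  0.7] gap 1.1753155420281212e-05
bar px [259. 182.] area 519 lateral -0.0002 ANGLE 0.128
```

View pics/b9.png

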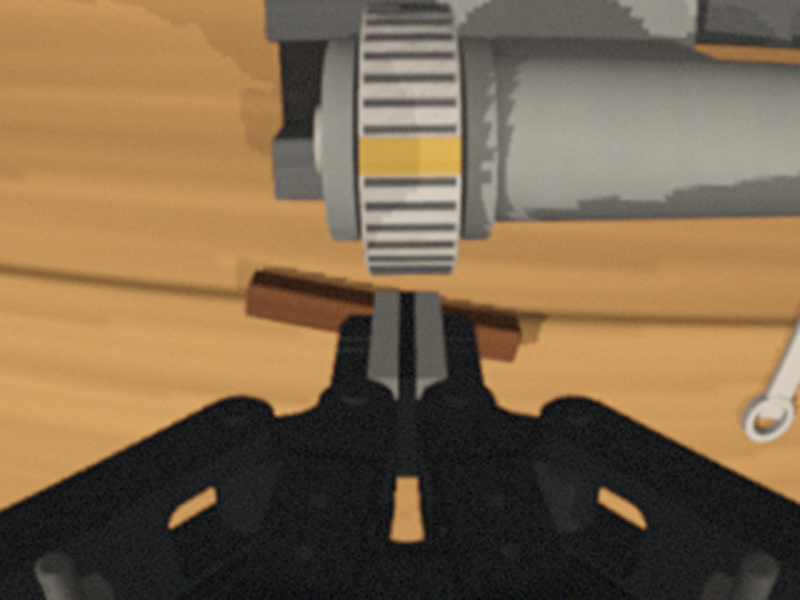

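The bar is at crop (410,157), just past the top: 12.69 rad, within tolerance. Moving clear.

Call:
{"fn": "jog_arm", "kwargs": {"moves": [{"fingers": 1,"slide": [0,0,-25],"angular": [0,0,0]},{"fingers": 1,"slide": [0,0,-50],"angular": [0,0,0]},{"fingers": 1,"slide": [0,0,-75],"angular": [0,0,0]},{"fingers": 1,"slide": [0,0,-90],"angular": [0,0,0]},{"fingers": 1,"slide": [0,0,-90],"angular": [0,0,0]},{"fingers": 1,"slide": [0,0,-90],"angular": [0,0,0]}]}}

```text
clock: 20.33
tcp_pos: [0.533, -0.0627, 0.2517]
orientation: [-0.0, -0.037, 0.999, 0.0]
wrist_force: [-0.1, 0.8, -0.3]
finger_gap: -0.0003
grip_force: 0.0
```

Run:
```python
from h import *
p=read_camera("side")
for r in tip_of("quill",p)[:1]: print(r["p"],atz(p,r["point"],.115),"start was [.5023 .1339]")
bar("b10"); print(get_state()["clock"],np.abs(get_state()["qvel"]).max())
print(hand_in())
```

```text
bar px [258. 161.] area 190 lateral -0.0003 ANGLE 0.117
20.4833 0.0035838679733930876
the job is handed in; nothing more can be done
None
```

I loosened the tailstock wheel to about 12.7 rad (two turns, 11.31–13.82 allowed), left it at rest, moved the arm clear and handed the job in at about 20.5 s. The turn count comes from the brass bar and the stroke count; the quill's 10 mm travel was not measured, because the final picture didn't find its tip.

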